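# Set the dough sheeter's sprung thickness selector to the green button

## Robot

A 6-joint arm with a two-finger parallel gripper is mounted at the origin on the work surface. World frame = base frame: x ahead of the robot, y to its left, z up, the work surface at z = 0. Lengths are in m, angles in rad, forces in N, time in s.
With the tool pointing down it reaches from about 0.275 to 0.85 m from the base axis. Payload 5.2 kg.
Tool frame: the origin (TCP) lies on the front face of the gripper's body, between the roots of the fingers; the fingertips stand 73 mm ahead of it and the grasp point (between the pads) lies 54 mm ahead of it; z points along the fingers, y is the direction in which the jaws open and shut (so a half turn about z gives the same grasp; the last joint's range is limited). The gripper opens to 85 mm and grips with 20 to 120 N. Pads are 22 mm wide; open, the fingers measure 114 mm over their backs; the gripper's body (76 mm by 85 mm) begins 54 mm behind the grasp point. The pads swing forward as they close: fully open they stand 13 mm farther back than shut.
Start: joints at [1.14, 0.259, 1.535, -0, 1.348, -0.203], TCP at [0.124, 0.536, 0.304] pointing down, gripper open.
Joint ranges: [-3.14, 3.14], [-0.91, 2.08], [0.19, 2.58], [-1.22, 4.36], [0.22, 2.71], [-3.12, 3.12]. Speed limits (rad/s): [2.57, 2.57, 3.14, 3.14, 3.14, 3.14].

## Interface

Orientations are given as a unit quaternion [x, y, z, w].
In Python, from cell import get_state, read_camera, camera_params, finish_job gives the robot as it stands.
- The arm moves only by the tool jog_arm, never from a script. Its argument "moves" is a list of rows, each an object of numbers: "tx", "ty", "tz": the shift along the tool's x, y, z in units of 25 mm (1.0 is 25 mm); "ax", "ay", "az": the turn, a rotation vector about the tool's x, y, z in units of 4 degrees (1.0 is 4 degrees); "grip": the opening, from 0 (shut) to 1 (fully open). A call has 1 to 12 rows; each row shifts and turns the pose as measured when the row begins, along the tool's axes as they then stand; what a row does not reach is not made up. A row lasts 1/10 s, in which the tool goes at most 50 mm and 8.59 degrees, less where a joint would pass 70% of its speed; a pose out of reach is approached as far as the arm can. A call with a number of a shift or a turn outside -1 to 1 is refused whole. A call with a gripper value outside its range is refused whole. The fingers move at their own pace and stop on an object; the grip force is fixed at half the most. Time passes only in rows, so rows that do not move let the fingers close. It gives the time, the measured TCP pose, the force and the opening at its end, in the units of the state.
- get_state(): the state, without advancing time (a new reading comes with each control period).
- read_camera(name): name is "scene" or "side" or "wrist"; returns the picture (384x512x3 uint8, blue, green, red); there is no depth.
- camera_params(name): a dict with "intrinsics" (3x3 intrinsics, pixels), "k1" (the pictures are not rectified: a ray, as slopes to the right and down, at radius r is drawn at 1 + k1 r^2 times it, then the intrinsics apply), "R" (3x3) and "t" (3): a world point X has camera coordinates R X + t. Camera axes: x right, y down, z forward; pixel columns grow to the right and rows downward; lengths in m; the calibration is good to about 2 mm. A picture is of the moment at which its call begins: read the wrist's pose just before it. camera_params takes no time and is no camera call; for the wrist camera it gives the pose at the moment of the call.
- finish_job(): hands the job in, once; it reports no verdict.
The state is a dict: "time_s": time; "joint_positions": joint angles; "joint_vel": joint speeds; "joint_torque": joint torques, N m; "eef_pos": TCP position; "ee_rot": TCP orientation; "wrist_force": force on the tool from outside, world axes, zero at the start; "wrist_torque": the same for the moment, N m; "gripper_width": opening from 0.0 (shut) to 1.0 (fully open).
Only numpy, scipy, OpenCV 4.12 (cv2) and the standard library are available. Lean on these libraries where they do the work, as an engineer would, in place of code of your own. Each camera call takes 0.05 s, during which the arm holds its last target.

## Task

Set the thickness selector of the dough sheeter to the green button: pull the sprung knob up out of its home position, turn it round to the green button and let its pin drop fully home into the notch there. The button was stuck on by eye and only shows roughly where the notch is, so feel for it gently: never force the pin down or sideways against the metal. Then let go, and leave the shaker, bowl and scraper where they are.

Things in the scene. Friction and masses are not known exactly. Their poses are not given: they have to be found in the camera images.
- sheeter: Dough sheeter, fixed to the bench: white gear housing 150 x 150 mm, 120 mm high, with the steel selector dial (132 mm across) on top; two steel rollers with sloping feed plates run from it to +y of its frame (to 445 mm, 165 mm high at most). Origin on the bench under the selector's vertical axis.
- selector_axis (a point): Point on the selector axis at the dial's face, 123 mm above the bench. Around it, hidden under the knob, is a ring of flat metal 8 mm high for the pin, with a wide home gap around angle 0 and one notch near each button. The pin must not press on this metal with more than 20 N, down or sideways; on the spring alone it rests with about 10 N.
- knob: Black knob. Origin on the axis at the dial's face (when seated). A disc 80 mm across, top 17 mm above the origin, carries a grip bar 56 mm long (along knob x), 16 mm thick (along y), from 17 to 53 mm above the origin. White pointer along the knob's -x. Under the disc, out of sight, a pin 7 mm wide at 32 mm from the axis on the pointer's side.
- knob_grip (a point): Middle of the grip bar on the axis, 42 mm above the knob's origin (11 mm below the bar's top): 165 mm above the bench when seated. Pinch the bar here from above, across its 16 mm thickness; fingertips may reach 23 mm below this point.
- knob_pointer (a point): Tip of the white pointer, 52 mm from the axis.
- selector_lift (a joint): How far the knob is pulled up, in m: 0 seated (pin fully in), stop at 0.014. The spring and weight pull it down with about 7.5 N at 0 and 12 N at the top. The pin's tip is clear of the metal above 0.008; let down where there is no notch it rests on the metal at 0.008.
- selector_turn (a joint): Angle of the knob about the vertical axis, rad, counter-clockwise seen from above; 0 points to -x of the sheeter. Stops at -1.75, 1.75. Light friction (about 0.1 N m with the pin resting on the metal) keeps it where it is left. A notch is 8.6 mm wide (0.025 rad of play each way); between 0.7 and the notch, and beyond the notch, the metal is flat.
- green_marker: Green round button on the dial, 14 mm across, 7 mm high, 56 mm from the axis, about 66 degrees left or right of the sheeter's -x. Origin: centre of its underside. Its notch lies within 0.3 rad of it round the axis, either way.
- red_marker: The same in red, on the other side: the setting not wanted.
- flour_shaker: Closed metal shaker, 68 mm across, 120 mm high, standing on the bench beside the sheeter. Origin at the centre of its underside. Leave alone.
- mixing_bowl: White bowl, 110 mm across, 50 mm high, standing on the bench. Origin at the centre of its underside. Leave alone.
- bench_scraper: Flat steel dough scraper 120 mm long with a wooden back 18 mm high, lying on the bench in front of the sheeter. Leave alone.

How it is judged:
On the way, in this order (a step that is already met when the one before it is completed fails the run):
1. the knob is pulled up clear of the metal (value of joint selector_lift above 0.0085 m), for 0.1 s.
2. the pin has dropped into the notch at the green button (value of joint selector_lift below 0.002 m and horizontal distance between knob_pointer and green_marker below 0.022 m), for 0.2 s.
At the end, for the whole second after the job is handed in: The knob is down within 2 mm of seated, its pointer tip within 22 mm of the green button's centre seen from above (that is, in the green button's notch), at rest and released (all of step 2 and contact force between the fingers and knob below 0.2 N and angular speed of knob below 0.05 rad/s); the robot touches nothing.
It fails at once if the pin is forced against the metal (more than 20 N) (contact force between knob and sheeter above 20 N).
It fails at once if the shaker is moved more than 15 mm (distance of flour_shaker from where it was at the start of the episode above 0.015 m).
It fails at once if the bowl is moved more than 15 mm (distance of mixing_bowl from where it was at the start of the episode above 0.015 m).
It fails at once if the scraper is moved more than 15 mm (distance of bench_scraper from where it was at the start of the episode above 0.015 m).
It also fails if it takes over 64 s, if anything falls off the work surface, if the arm or the gripper's body presses on something with over 40 N, if the wrist force passes 120 N, or if a joint passes its speed limit or range.

## Working session

There is one attempt and no reset: what is moved stays moved. The work goes in short steps, Python scripts to look and compute and a tool call to move; the robot and the scene stay as the last step left them, time stands still between calls to the robot, and variables do not carry over. Pictures are saved under pics/ and viewed, and the job is handed in when it is done.

Besides the shell and the picture viewer there is one more tool, called after ">>>" as name(argument=value, ...) on one line, values as JSON. jog_arm: Moves the arm, as the interface text tells. Its arguments: {"type":"object","properties":{"moves":{"type":"array"}},"required":["moves"]}

```bash
mkdir -p pics; ls; python3 - <<'E'
from cell import *
import cv2
print(get_state())
for n in ("scene","side","wrist"):
    p=camera_params(n); print(n,p)
    cv2.imwrite(f"pics/{n}0.png",read_camera(n))
E
```

```text
pics
{'time_s': 0.0, 'joint_positions': array([ 1.14017565e+00,  2.59398116e-01,  1.53609538e+00,  2.88466630e-05,
        1.34801864e+00, -2.02804276e-01]), 'joint_vel': array([ 0.00109079,  0.00040383, -0.00129711,  0.00080118, -0.00047169,
       -0.00055887]), 'joint_torque': array([-2.99098938e-04, -4.46020818e+01, -2.90562201e+01, -3.72804625e-04,
        1.18617804e-02, -2.77480507e-05]), 'eef_pos': array([0.12401863, 0.53542361, 0.30303998]), 'ee_rot': array([ 1.13665160e-01,  9.93518651e-01, -9.07626514e-04, -3.12269789e-04]), 'wrist_force': array([ 0.22850324, -0.22162606, -0.20372275]), 'wrist_torque': array([-0.05182763, -0.02308375,  0.01188004]), 'gripper_width': 0.9964815000187635}
scene {'intrinsics': array([[499.43477298,   0.        , 263.48885014],
       [  0.        , 499.43477298, 188.08101663],
       [  0.        ,   0.        ,   1.        ]]), 'k1': -0.18573213258428692, 'R': array([[-0.40327009,  0.91491795, -0.01727386],
       [ 0.69559579,  0.29422453, -0.65542232],
       [-0.59457525, -0.27632784, -0.75506503]]), 't': array([ 0.36400311, -0.23516733,  
[... 164 characters left out ...]
      ,   1.        ]]), 'k1': 0.0014629020159745859, 'R': array([[ 0.73948588, -0.67311942, -0.00841928],
       [-0.38493835, -0.41256503, -0.82559831],
       [ 0.55225275,  0.61375919, -0.56419549]]), 't': array([-0.5247063 ,  0.23033373,  0.85688927])}
wrist {'intrinsics': array([[307.5061082 ,   0.        , 255.11675352],
       [  0.        , 307.5061082 , 191.9633109 ],
       [  0.        ,   0.        ,   1.        ]]), 'k1': -0.0464336282582169, 'R': array([[ 2.26434015e-01,  9.74026233e-01, -7.30653806e-04],
       [ 9.28625893e-01, -2.15653227e-01,  3.01906668e-01],
       [ 2.93907447e-01, -6.90404430e-02, -9.53337207e-01]]), 't': array([-0.5489124 , -0.03822845,  0.37993499])}
```

View pics/scene0.png

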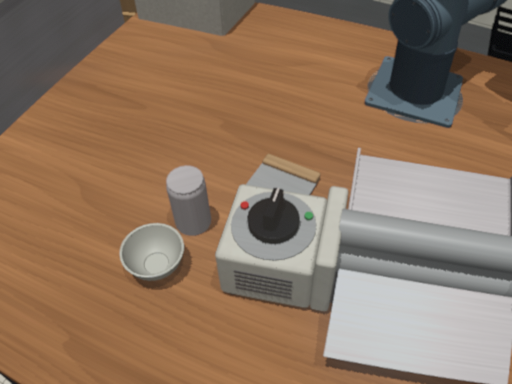

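View pics/side0.png

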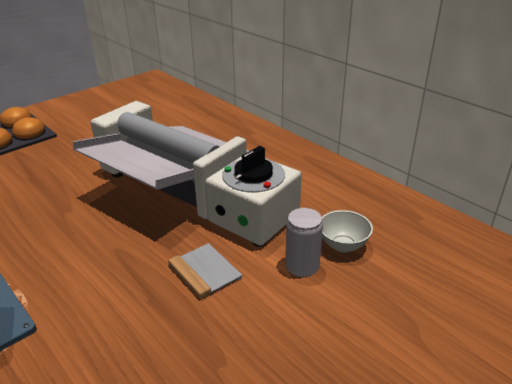

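View pics/wrist0.png

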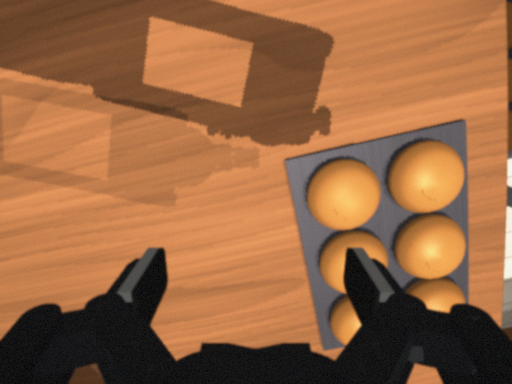

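The scene view shows red at about (245,205), green at about (309,216) and the knob at about (273,217). In the side view, green is at (228,169) and red at (267,184). The green spot at (242,220) there is on the front face, so it isn't the marker. Next I'll triangulate.

```bash
cat > h.py <<'E'
import numpy as np, cv2
from cell import *
def ray(n,uv,p=None):
    p=p or camera_params(n); d=np.array([p["k1"],0,0,0,0.])
    # model: x*(1+k1 r^2)
    xy=cv2.undistortPoints(np.array([[uv]],float),p["intrinsics"],d)[0,0]
    R=p["R"]; return -R.T@p["t"], R.T@np.array([xy[0],xy[1],1])
def onz(n,uv,z,p=None):
    c,d=ray(n,uv,p); return c+d*(z-c[2])/d[2]
def tri(n1,u1,n2,u2):
    a,d=ray(n1,u1); b,e=ray(n2,u2)
    s=np.linalg.lstsq(np.c_[d,-e],b-a,rcond=None)[0]
    P,Q=a+s[0]*d,b+s[1]*e; return (P+Q)/2,np.linalg.norm(P-Q)
def blobs(m,amin=8):
    n,l,s,c=cv2.connectedComponentsWithStats(m.astype(np.uint8)); return [(s[i,4],c[i].round(1),s[i,:4]) for i in range(1,n) if s[i,4]>=amin]
def masks(im):
    h=cv2.cvtColor(im,cv2.COLOR_BGR2HSV); H,S,V=[h[...,i].astype(int) for i in range(3)]
    return dict(green=(H>45)&(H<85)&(S>110)&(V>40), red=((H<5)|(H>174))&(S>170)&(V>90), black=(V<45))
E
python3 - <<'E'
from h import *
for n in ("scene","side"):
    im=cv2.imread(f"pics/{n}0.png")
    M=masks(im)
    for k in M:
        for b in blobs(M[k]):
            if k!='black' or b[0]>150: print(n,k,b)
    u,v=(273,217) if n=="scene" else (255,172)
    c=im[v-60:v+60,u-80:u+80]; cv2.imwrite(f"pics/{n}_crop.png",cv2.resize(c,None,fx=5,fy=5,interpolation=cv2.INTER_CUBIC))
E
```

```text
scene green (np.int32(35), array([308.2, 215.4]), array([305, 213,   7,   6], dtype=int32))
scene red (np.int32(28), array([244.3, 205. ]), array([242, 203,   6,   5], dtype=int32))
scene black (np.int32(1359), array([410. ,  22.3]), array([391,   0,  40,  46], dtype=int32))
scene black (np.int32(825), array([500.7,  38.4]), array([488,   6,  24,  56], dtype=int32))
scene black (np.int32(2723), array([419.2,  74.6]), array([390,  41,  65,  63], dtype=int32))
scene black (np.int32(229), array([272.8, 219.4]), array([264, 200,  19,  31], dtype=int32))
side green (np.int32(26), array([227.5, 168.7]), array([225, 167,   6,   5], dtype=int32))
side green (np.int32(72), array([242.3, 220.1]), array([238, 215,  10,  11], dtype=int32))
side red (np.int32(21), array([266.6, 183.6]), array([264, 182,   6,   4], dtype=int32))
side black (np.int32(933), array([253.9, 166.9]), array([235, 146,  37,  37], dtype=int32))
side black (np.int32(531), array([182.5, 191.7]), array([160, 180,  37,  27], dtype=int32))
```

View pics/scene_crop.png

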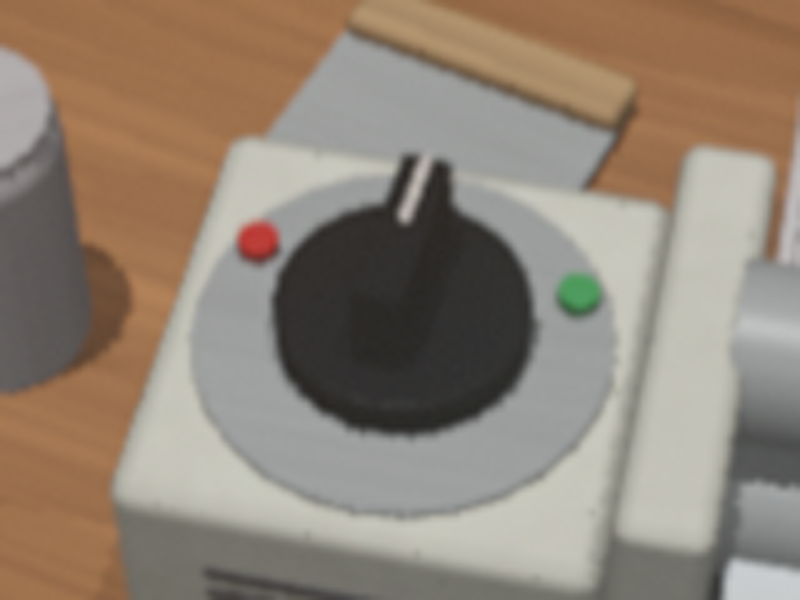

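View pics/side_crop.png

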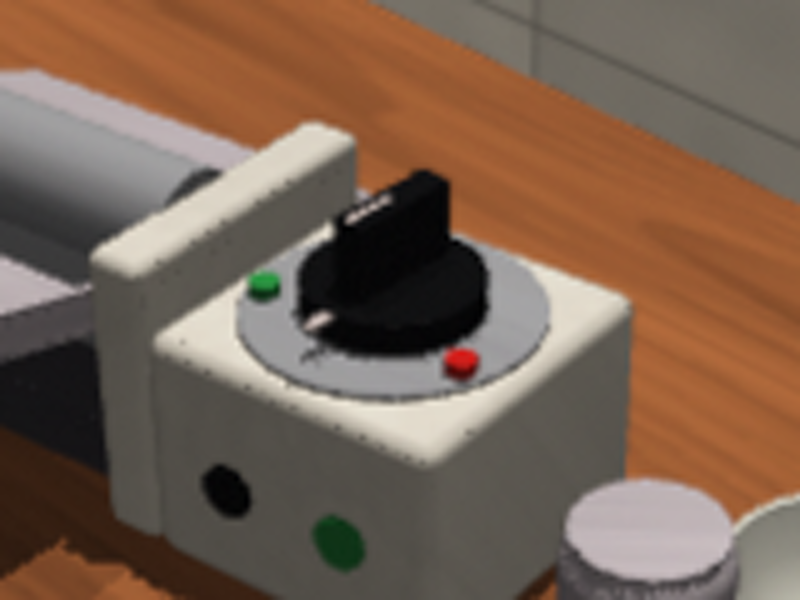

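```bash
python3 - <<'E'
from h import *
for k,a,b in (("green",(308.2,215.4),(227.5,168.7)),("red",(244.3,205),(266.6,183.6))):
    print(k,tri("scene",a,"side",b),onz("scene",a,.13),onz("side",b,.13))
E
```

```text
green (array([ 0.55084174, -0.0772866 ,  0.12620875]), np.float64(0.0008042703706015546)) [ 0.55333369 -0.07617304  0.13      ] [ 0.54714621 -0.0826673   0.13      ]
red (array([ 0.57106052, -0.17694263,  0.12704185]), np.float64(0.00018354495170819365)) [ 0.57310661 -0.17573135  0.13      ] [ 0.56800602 -0.18034087  0.13      ]
```

>>> jog_arm(moves=[{"tx":-1,"ty":-0.9},{"tx":-1,"ty":-0.9},{"tx":-1,"ty":-0.9},{"tx":-1,"ty":-0.9},{"tx":-1,"ty":-0.9},{"tx":-1,"ty":-0.9},{"tx":-1,"ty":-0.9},{"tx":-1,"ty":-0.9},{"tx":-1,"ty":-0.9},{"tx":-1,"ty":-0.9},{"tx":-1,"ty":-0.9},{"tx":-1,"ty":-0.9}])

```text
validation failed for argument at $.mo...
```

```bash
python3 - <<'E'
from h import *
# dial edge: threshold in crop, project on z=.123, fit circle
for n,(u,v) in (("scene",(273,217)),("side",(254,174))):
    im=cv2.imread(f"pics/{n}0.png"); h=cv2.cvtColor(im,cv2.COLOR_BGR2HSV)
    print(n)
    for dv in range(-30,45,3): print(v+dv,im[v+dv,u].tolist(),end=' ')
    print()
    for du in range(-60,66,4): print(u+du,im[v,u+du].tolist(),end=' ')
    print()
E
```

```text
scene
187 [141, 142, 141] 190 [70, 75, 77] 193 [42, 44, 49] 196 [81, 85, 89] 199 [158, 164, 170] 202 [57, 59, 63] 205 [47, 48, 51] 208 [46, 48, 50] 211 [47, 48, 50] 214 [45, 47, 49] 217 [41, 44, 45] 220 [39, 42, 44] 223 [39, 41, 43] 226 [40, 43, 44] 229 [40, 43, 44] 232 [48, 49, 49] 235 [49, 49, 50] 238 [53, 53, 54] 241 [39, 43, 42] 244 [131, 131, 129] 247 [158, 159, 157] 250 [159, 160, 159] 253 [157, 159, 157] 256 [160, 161, 159] 259 [140, 141, 139] 
213 [57, 79, 110] 217 [55, 76, 107] 221 [85, 124, 170] 225 [88, 129, 176] 229 [168, 178, 180] 233 [155, 157, 156] 237 [155, 155, 154] 241 [154, 155, 154] 245 [156, 157, 156] 249 [45, 47, 50] 253 [47, 48, 51] 257 [48, 48, 51] 261 [46, 47, 50] 265 [38, 42, 43] 269 [42, 44, 46] 273 [41, 44, 45] 277 [40, 42, 43] 281 [45, 45, 47] 285 [46, 48, 49] 289 [47, 49, 50] 293 [48, 50, 51] 297 [47, 49, 49] 301 [159, 160, 158] 305 [78, 114, 72] 309 [93, 151, 78] 313 [128, 135, 126] 317 [188, 197, 199] 321 [160, 170, 172] 325 [158, 168, 169] 329 [183, 194, 195] 333 [185, 195, 196] 337 [184, 194, 196] 
side
144 [46, 84, 144] 147 [49, 86, 148] 150 [18, 17
[... 266 characters left out ...]
, 215, 222] 201 [153, 166, 172] 204 [75, 81, 86] 207 [74, 80, 83] 210 [73, 80, 83] 213 [73, 79, 83] 216 [72, 80, 82] 
194 [70, 75, 79] 198 [72, 78, 82] 202 [75, 81, 84] 206 [81, 89, 92] 210 [81, 87, 91] 214 [194, 209, 216] 218 [208, 223, 229] 222 [172, 178, 181] 226 [158, 157, 158] 230 [159, 157, 159] 234 [55, 55, 55] 238 [65, 66, 73] 242 [21, 21, 21] 246 [18, 17, 17] 250 [15, 14, 15] 254 [17, 17, 17] 258 [18, 17, 16] 262 [18, 17, 16] 266 [12, 11, 11] 270 [5, 4, 4] 274 [164, 162, 163] 278 [164, 163, 164] 282 [164, 163, 163] 286 [203, 218, 226] 290 [202, 217, 225] 294 [199, 215, 222] 298 [166, 180, 187] 302 [59, 98, 160] 306 [56, 101, 168] 310 [54, 98, 165] 314 [51, 91, 156] 318 [51, 92, 156]
```

>>> jog_arm(moves=[{"tx":-1.0,"ty":-0.9,"tz":0.0,"ax":0.0,"ay":0.0,"az":0.0,"grip":1.0}])

```text
time_s: 0.25
eef_pos: [0.1423, 0.5095, 0.3028]
ee_rot: [0.112, 0.994, -0.0, -0.001]
wrist_force: [1.4, 0.4, 0.2]
gripper_width: 0.998
```

```bash
python3 - <<'E'
from h import *
for n,(u,v) in (("scene",(273,217)),("side",(254,174))):
    im=cv2.imread(f"pics/{n}0.png").astype(int)
    m=(im.max(2)-im.min(2)<=7)&(im.max(2)>135)&(im.max(2)<172)
    s=np.zeros_like(m); s[v-45:v+50,u-50:u+50]=1; m&=s
    m=cv2.morphologyEx(m.astype(np.uint8),cv2.MORPH_OPEN,np.ones((3,3)))
    c=max(cv2.findContours(m,cv2.RETR_EXTERNAL,cv2.CHAIN_APPROX_NONE)[0],key=cv2.contourArea) 
    P=np.array([onz(n,p[0],.123)[:2] for p in cv2.convexHull(c)])
    A=np.c_[2*P,np.ones(len(P))]
    k=np.ones(len(P),bool)
    for _ in range(6):
        s=np.linalg.lstsq(A[k],(P[k]**2).sum(1),rcond=None)[0]; r=np.sqrt(s[2]+s[0]**2+s[1]**2)
        e=np.linalg.norm(P-s[:2],axis=1)-r; k=abs(e)<max(.0015,2*np.median(abs(e)))
    print(n,s[:2],r,k.sum(),len(k),e[k].std())
E
```

```text
scene [ 0.58490027 -0.12152101] 0.06538866648150049 31 31 0.0004000728370266495
side [ 0.57080714 -0.13159029] 0.05178175344466422 9 12 0.0012054741590957862
```

>>> jog_arm(moves=[{"tx":-1.0,"ty":-0.9,"tz":0.0,"ax":0.0,"ay":0.0,"az":0.0,"grip":1.0},{"tx":-1.0,"ty":-0.9,"tz":0.0,"ax":0.0,"ay":0.0,"az":0.0,"grip":1.0},{"tx":-1.0,"ty":-0.9,"tz":0.0,"ax":0.0,"ay":0.0,"az":0.0,"grip":1.0},{"tx":-1.0,"ty":-0.9,"tz":0.0,"ax":0.0,"ay":0.0,"az":0.0,"grip":1.0},{"tx":-1.0,"ty":-0.9,"tz":0.0,"ax":0.0,"ay":0.0,"az":0.0,"grip":1.0},{"tx":-1.0,"ty":-0.9,"tz":0.0,"ax":0.0,"ay":0.0,"az":0.0,"grip":1.0},{"tx":-1.0,"ty":-0.9,"tz":0.0,"ax":0.0,"ay":0.0,"az":0.0,"grip":1.0},{"tx":-1.0,"ty":-0.9,"tz":0.0,"ax":0.0,"ay":0.0,"az":0.0,"grip":1.0},{"tx":-1.0,"ty":-0.9,"tz":0.0,"ax":0.0,"ay":0.0,"az":0.0,"grip":1.0},{"tx":-1.0,"ty":-0.9,"tz":0.0,"ax":0.0,"ay":0.0,"az":0.0,"grip":1.0},{"tx":-1.0,"ty":-0.9,"tz":0.0,"ax":0.0,"ay":0.0,"az":0.0,"grip":1.0},{"tx":-1.0,"ty":-0.9,"tz":0.0,"ax":0.0,"ay":0.0,"az":0.0,"grip":1.0}])

```text
time_s: 1.45
eef_pos: [0.38, 0.1662, 0.3004]
ee_rot: [0.109, 0.994, -0.002, -0.002]
wrist_force: [0.3, 0.7, -0.4]
gripper_width: 1.004
```

>>> jog_arm(moves=[{"tx":-1.0,"ty":-0.9,"tz":0.0,"ax":0.0,"ay":0.0,"az":0.0,"grip":1.0},{"tx":-1.0,"ty":-0.9,"tz":0.0,"ax":0.0,"ay":0.0,"az":0.0,"grip":1.0},{"tx":-1.0,"ty":-0.9,"tz":0.0,"ax":0.0,"ay":0.0,"az":0.0,"grip":1.0},{"tx":-1.0,"ty":-0.9,"tz":0.0,"ax":0.0,"ay":0.0,"az":0.0,"grip":1.0},{"tx":-1.0,"ty":-0.9,"tz":0.0,"ax":0.0,"ay":0.0,"az":0.0,"grip":1.0},{"tx":-1.0,"ty":-0.9,"tz":0.0,"ax":0.0,"ay":0.0,"az":0.0,"grip":1.0},{"tx":-1.0,"ty":-0.9,"tz":0.0,"ax":0.0,"ay":0.0,"az":0.0,"grip":1.0},{"tx":-1.0,"ty":-0.9,"tz":0.0,"ax":0.0,"ay":0.0,"az":0.0,"grip":1.0},{"tx":-1.0,"ty":-0.9,"tz":0.0,"ax":0.0,"ay":0.0,"az":0.0,"grip":1.0},{"tx":-1.0,"ty":-0.9,"tz":0.0,"ax":0.0,"ay":0.0,"az":0.0,"grip":1.0}])

```text
time_s: 2.45
eef_pos: [0.5797, -0.1211, 0.2979]
ee_rot: [0.111, 0.994, -0.001, -0.004]
wrist_force: [0.5, 0.2, 0.1]
gripper_width: 1.003
```

>>> jog_arm(moves=[{"tx":0.0,"ty":0.0,"tz":0.0,"ax":0.0,"ay":0.0,"az":-1.0,"grip":1.0},{"tx":0.0,"ty":0.0,"tz":0.0,"ax":0.0,"ay":0.0,"az":-1.0,"grip":1.0},{"tx":0.0,"ty":0.0,"tz":0.0,"ax":0.0,"ay":0.0,"az":-1.0,"grip":1.0},{"tx":0.0,"ty":0.0,"tz":0.0,"ax":0.0,"ay":0.0,"az":-1.0,"grip":1.0},{"tx":0.0,"ty":0.0,"tz":0.0,"ax":0.0,"ay":0.0,"az":-1.0,"grip":1.0},{"tx":0.0,"ty":0.0,"tz":0.0,"ax":0.0,"ay":0.0,"az":-1.0,"grip":1.0}])

```text
time_s: 3.05
eef_pos: [0.5813, -0.127, 0.2933]
ee_rot: [-0.103, 0.995, 0.001, -0.006]
wrist_force: [-0.1, 0.0, -0.0]
gripper_width: 1.0
```

```bash
python3 - <<'E'
from h import *
p=camera_params("wrist"); s=get_state(); im=read_camera("wrist"); cv2.imwrite("pics/w1.png",im)
import pickle; pickle.dump((p,s),open("w1.pkl","wb"))
print(s['time_s'],s['eef_pos'],s['ee_rot'],s['joint_positions'])
M=masks(im)
for k in ("green","red"):
  for b in blobs(M[k],20): print(k,b, onz("wrist",b[1],.13,p))
E
```

```text
3.05 [ 0.58126921 -0.12702824  0.29326275] [-1.03075730e-01  9.94652285e-01  8.06123581e-04 -6.44802659e-03] [-0.40015331  0.35252359  1.43009824 -0.00490655  1.3710473  -2.17646966]
green (np.int32(68), array([227.2, 101. ]), array([216, 100,  24,   3], dtype=int32)) [ 0.51126989 -0.16222292  0.13      ]
green (np.int32(200), array([322.8, 173.4]), array([315, 166,  16,  16], dtype=int32)) [ 0.54968527 -0.07899954  0.13      ]
red (np.int32(194), array([193.9, 172.6]), array([187, 165,  15,  16], dtype=int32)) [ 0.56962852 -0.17805607  0.13      ]
```

View pics/w1.png

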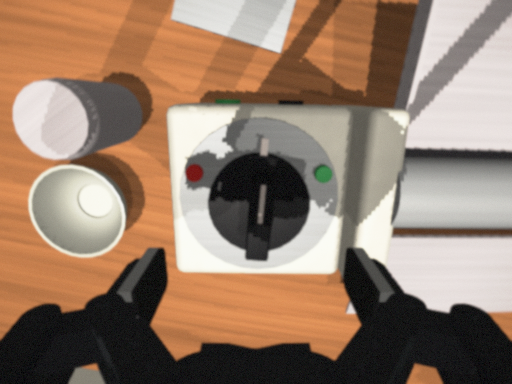

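```bash
python3 - <<'E'
from h import *
import pickle; p,s=pickle.load(open("w1.pkl","rb")); im=cv2.imread("pics/w1.png")
cv2.imwrite("pics/w1c.png",cv2.resize(im[125:275,170:350],None,fx=4,fy=4,interpolation=cv2.INTER_CUBIC))
m=(im.min(2)>75)
sub=np.zeros_like(m); sub[180:226,250:275]=1
for mm,z in ((m&sub,.176),):
    for b in blobs(mm,10): print(b)
    ys,xs=np.nonzero(mm); vx,vy,x0,y0=cv2.fitLine(np.c_[xs,ys].astype(np.float32),2,0,.01,.01).ravel()
    for y in (ys.min(),ys.max()):
        print(y, onz("wrist",(x0+(y-y0)*vx/vy,y),z,p))
E
```

```text
(np.int32(183), array([261.3, 203.7]), array([258, 185,   8,  38], dtype=int32))
185 [ 0.55617811 -0.12684939  0.176     ]
222 [ 0.58145174 -0.12384529  0.176     ]
```

View pics/w1c.png

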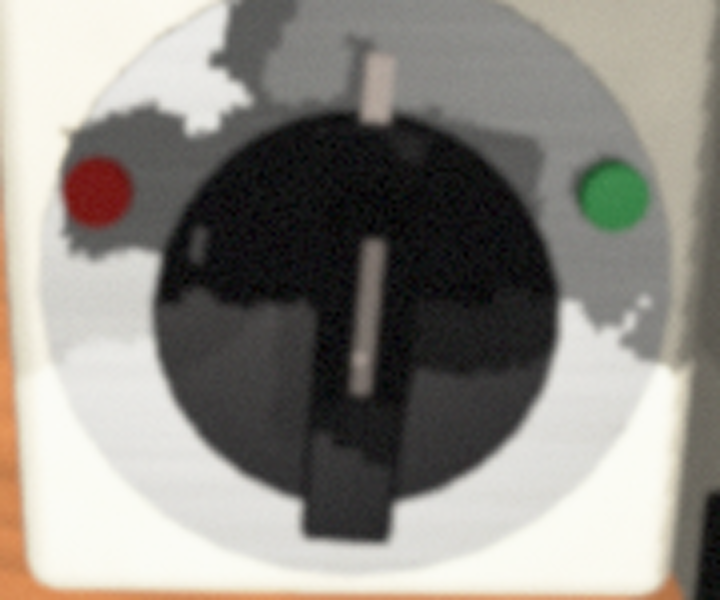

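```bash
python3 - <<'E'
from h import *
import pickle; p,s=pickle.load(open("w1.pkl","rb"))
print(onz("wrist",(256.8,259.8),.176,p))
for a in ((170+303/4,125+535/4),(170+391/4,125+542/4),(170+375/4,125+58/4)): print(onz("wrist",a,.176,p),onz("wrist",a,.14,p))
from scipy.spatial.transform import Rotation as R
print(R.from_quat(s['ee_rot']).as_matrix().round(4))
E
```

```text
[ 0.60926727 -0.11982489  0.176     ]
[ 0.61001122 -0.12742797  0.176     ] [ 0.6299051  -0.12438883  0.14      ]
[ 0.6082762  -0.11232602  0.176     ] [ 0.62783859 -0.10640146  0.14      ]
[ 0.52796007 -0.13261168  0.176     ] [ 0.53217707 -0.13056294  0.14      ]
[[-9.787e-01 -2.050e-01 -1.300e-02]
 [-2.051e-01  9.787e-01  3.000e-04]
 [ 1.270e-02  2.900e-03 -9.999e-01]]
```

>>> jog_arm(moves=[{"tx":-0.1,"ty":0.12,"tz":0.0,"ax":0.0,"ay":-0.19,"az":0.6,"grip":1.0},{"tx":0.0,"ty":0.0,"tz":0.4,"ax":0.0,"ay":0.0,"az":0.55,"grip":1.0},{"tx":0.0,"ty":0.0,"tz":0.6,"ax":0.0,"ay":0.0,"az":0.0,"grip":1.0},{"tx":0.0,"ty":0.0,"tz":0.3,"ax":0.0,"ay":0.0,"az":0.0,"grip":1.0},{"tx":0.0,"ty":0.0,"tz":0.0,"ax":0.0,"ay":0.0,"az":0.0,"grip":1.0}])

```text
time_s: 3.6
eef_pos: [0.5828, -0.1232, 0.2589]
ee_rot: [-0.06, 0.998, 0.002, -0.0]
wrist_force: [0.4, 0.6, 0.0]
gripper_width: 0.998
```

```bash
cat > st.py <<'E'
from h import *
from scipy.spatial.transform import Rotation as R
def st():
    s=get_state(); m=R.from_quat(s['ee_rot']).as_matrix()
    print('t',round(s['time_s'],2),'pos',s['eef_pos'].round(4),'F',s['wrist_force'].round(1),'T',s['wrist_torque'].round(2),'w',round(s['gripper_width'],3))
    print('x',m[:,0].round(4),'z',m[:,2].round(4),'yaw',np.degrees(np.arctan2(-m[1,0],-m[0,0])).round(2),'j',s['joint_positions'].round(3))
    d=np.array([.583,-.1235,.219])-s['eef_pos']; print('to grasp, tool units',(m.T@d/.025).round(3), 'grasp pt',(s['eef_pos']+.054*m[:,2]).round(4))
if __name__=="__main__": st()
E
python3 st.py; python3 - <<'E'
from h import *
cv2.imwrite("pics/w2.png",read_camera("wrist"))
E
```

```text
t 3.6 pos [ 0.5828 -0.1232  0.2589] F [0.4 0.6 0. ] T [0.02 0.01 0.  ] w 0.998
x [-9.927e-01 -1.204e-01  5.000e-04] z [-0.001   0.0035 -1.    ] yaw 6.91 j [-0.397  0.373  1.487  0.003  1.284 -2.089]
to grasp, tool units [-0.006 -0.019  1.594] grasp pt [ 0.5828 -0.123   0.2049]
```

View pics/w2.png

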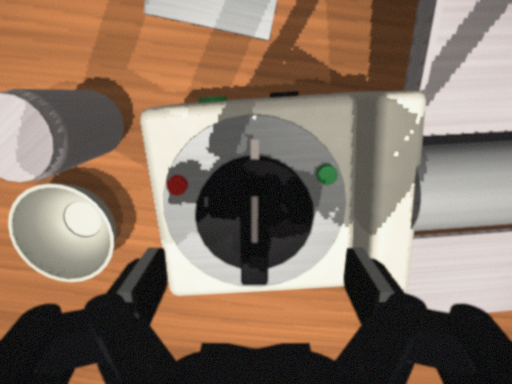

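The bar is upright at column 254, midway between the fingers at 153 and 358, so it lines up with the jaws. I'll go down and close.

>>> jog_arm(moves=[{"tx":0.0,"ty":0.0,"tz":0.6,"ax":0.1,"ay":0.0,"az":0.0,"grip":1.0},{"tx":0.0,"ty":0.0,"tz":0.6,"ax":0.0,"ay":0.0,"az":0.0,"grip":1.0},{"tx":0.0,"ty":0.0,"tz":0.35,"ax":0.0,"ay":0.0,"az":0.0,"grip":1.0},{"tx":0.0,"ty":0.0,"tz":0.0,"ax":0.0,"ay":0.0,"az":0.0,"grip":0.6},{"tx":0.0,"ty":0.0,"tz":0.0,"ax":0.0,"ay":0.0,"az":0.0,"grip":0.4}])

```text
time_s: 4.15
eef_pos: [0.5848, -0.1241, 0.223]
ee_rot: [-0.06, 0.998, -0.003, 0.003]
wrist_force: [0.7, 0.2, 0.0]
gripper_width: 0.685
```

```bash
python3 st.py; python3 - <<'E'
from h import *
cv2.imwrite("pics/w3.png",read_camera("wrist"))
E
```

```text
t 4.15 pos [ 0.5848 -0.1241  0.223 ] F [0.7 0.2 0. ] T [0.   0.02 0.03] w 0.685
x [-0.9928 -0.1193 -0.0048] z [ 0.0055 -0.006  -1.    ] yaw 6.85 j [-0.394  0.403  1.534 -0.004  1.197 -2.083]
to grasp, tool units [0.069 0.032 0.159] grasp pt [ 0.5851 -0.1244  0.169 ]
```

View pics/w3.png

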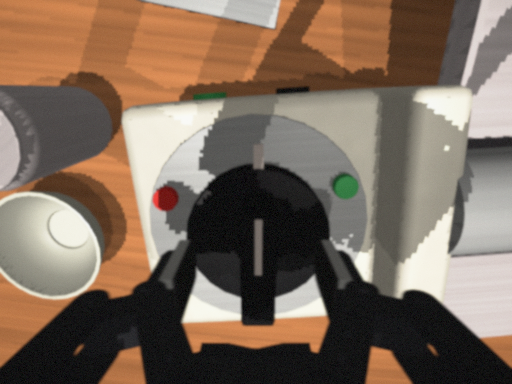

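>>> jog_arm(moves=[{"tx":0.07,"ty":0.03,"tz":0.14,"ax":-0.09,"ay":0.07,"az":0.0,"grip":0.4},{"tx":0.0,"ty":0.0,"tz":0.0,"ax":0.0,"ay":0.0,"az":0.0,"grip":0.4}])

```text
time_s: 4.4
eef_pos: [0.5833, -0.1237, 0.2206]
ee_rot: [-0.06, 0.998, -0.0, 0.001]
wrist_force: [0.0, 0.2, 0.1]
gripper_width: 0.401
```

```bash
python3 st.py
```

```text
t 4.4 pos [ 0.5833 -0.1237  0.2206] F [0.  0.2 0.1] T [-0.02 -0.02 -0.02] w 0.401
x [-0.9929 -0.1193 -0.0013] z [ 1.4e-03 -7.0e-04 -1.0e+00] yaw 6.85 j [-0.396  0.405  1.537 -0.     1.198 -2.086]
to grasp, tool units [0.012 0.01  0.064] grasp pt [ 0.5834 -0.1237  0.1666]
```

Good. Now I'll close gradually.

>>> jog_arm(moves=[{"tx":0.0,"ty":0.0,"tz":0.04,"ax":0.0,"ay":0.0,"az":0.0,"grip":0.25},{"tx":0.0,"ty":0.0,"tz":0.0,"ax":0.0,"ay":0.0,"az":0.0,"grip":0.2},{"tx":0.0,"ty":0.0,"tz":0.0,"ax":0.0,"ay":0.0,"az":0.0,"grip":0.1},{"tx":0.0,"ty":0.0,"tz":0.0,"ax":0.0,"ay":0.0,"az":0.0,"grip":0.0},{"tx":0.0,"ty":0.0,"tz":0.0,"ax":0.0,"ay":0.0,"az":0.0,"grip":0.0}])

```text
time_s: 4.9
eef_pos: [0.5835, -0.1235, 0.2204]
ee_rot: [-0.06, 0.998, -0.0, 0.001]
wrist_force: [-0.3, 0.6, 0.1]
gripper_width: 0.18
```

```bash
python3 st.py
```

```text
t 4.9 pos [ 0.5835 -0.1235  0.2204] F [-0.3  0.6  0.1] T [ 0.04  0.04 -0.03] w 0.18
x [-0.9929 -0.1193 -0.0024] z [ 2.5e-03 -7.0e-04 -1.0e+00] yaw 6.85 j [-0.396  0.405  1.538  0.     1.196 -2.086]
to grasp, tool units [0.02  0.002 0.055] grasp pt [ 0.5836 -0.1235  0.1664]
```

The opening is 0.18, about 15.5 mm, so the 16 mm bar is held, and side forces are about 0. I'll lift about 11 mm.

>>> jog_arm(moves=[{"tx":0.0,"ty":0.0,"tz":-0.15,"ax":0.0,"ay":0.0,"az":0.0,"grip":0.0},{"tx":0.0,"ty":0.0,"tz":-0.15,"ax":0.0,"ay":0.0,"az":0.0,"grip":0.0},{"tx":0.0,"ty":0.0,"tz":-0.12,"ax":0.0,"ay":0.0,"az":0.0,"grip":0.0},{"tx":0.0,"ty":0.0,"tz":0.0,"ax":0.0,"ay":0.0,"az":0.0,"grip":0.0}])

```text
time_s: 5.3
eef_pos: [0.5836, -0.1236, 0.2278]
ee_rot: [-0.06, 0.998, 0.0, 0.0]
wrist_force: [3.5, 0.9, -9.2]
gripper_width: 0.177
```

```bash
python3 st.py
```

```text
t 5.3 pos [ 0.5836 -0.1236  0.2278] F [ 3.5  0.9 -9.2] T [-0.16 -0.59 -0.1 ] w 0.177
x [-9.929e-01 -1.189e-01 -2.000e-04] z [ 1.e-04  6.e-04 -1.e+00] yaw 6.83 j [-3.960e-01  3.990e-01  1.527e+00  1.000e-03  1.215e+00 -2.086e+00]
to grasp, tool units [0.023 0.006 0.351] grasp pt [ 0.5836 -0.1236  0.1738]
```

>>> jog_arm(moves=[{"tx":0.0,"ty":0.0,"tz":-0.14,"ax":0.0,"ay":0.0,"az":0.0,"grip":0.0},{"tx":0.0,"ty":0.0,"tz":0.0,"ax":0.0,"ay":0.0,"az":0.0,"grip":0.0},{"tx":0.0,"ty":0.0,"tz":-0.04,"ax":0.0,"ay":0.0,"az":0.0,"grip":0.0}])

```text
time_s: 5.6
eef_pos: [0.5836, -0.1236, 0.2313]
ee_rot: [-0.06, 0.998, 0.001, -0.0]
wrist_force: [3.6, -1.2, -12.4]
gripper_width: 0.179
```

```bash
python3 st.py
```

```text
t 5.6 pos [ 0.5836 -0.1236  0.2313] F [  3.6  -1.2 -12.4] T [-0.24 -0.79 -0.03] w 0.179
x [-9.929e-01 -1.188e-01  7.000e-04] z [-8.0e-04  1.1e-03 -1.0e+00] yaw 6.82 j [-3.960e-01  3.970e-01  1.521e+00  1.000e-03  1.224e+00 -2.086e+00]
to grasp, tool units [0.024 0.007 0.492] grasp pt [ 0.5836 -0.1236  0.1773]
```

>>> jog_arm(moves=[{"tx":0.0,"ty":0.0,"tz":-0.06,"ax":0.0,"ay":0.0,"az":0.5,"grip":0.0},{"tx":0.0,"ty":0.0,"tz":-0.02,"ax":0.0,"ay":0.0,"az":0.5,"grip":0.0}])

```text
time_s: 5.8
eef_pos: [0.5836, -0.1236, 0.2331]
ee_rot: [-0.024, 1.0, 0.001, -0.0]
wrist_force: [3.9, -0.6, -11.6]
gripper_width: 0.178
```

```bash
python3 st.py
```

```text
t 5.8 pos [ 0.5836 -0.1236  0.2331] F [  3.9  -0.6 -11.6] T [-0.25 -0.77  0.04] w 0.178
x [-9.989e-01 -4.760e-02  9.000e-04] z [-9.0e-04  1.1e-03 -1.0e+00] yaw 2.73 j [-3.960e-01  3.950e-01  1.519e+00  1.000e-03  1.228e+00 -2.015e+00]
to grasp, tool units [0.025 0.005 0.564] grasp pt [ 0.5836 -0.1236  0.1791]
```

>>> jog_arm(moves=[{"tx":0.0,"ty":0.0,"tz":0.0,"ax":0.0,"ay":0.0,"az":0.8,"grip":0.0},{"tx":0.0,"ty":0.0,"tz":0.0,"ax":0.0,"ay":0.0,"az":0.8,"grip":0.0},{"tx":0.0,"ty":0.0,"tz":0.0,"ax":0.0,"ay":0.0,"az":0.8,"grip":0.0}])

```text
time_s: 6.1
eef_pos: [0.5836, -0.1237, 0.2328]
ee_rot: [0.063, 0.998, 0.0, -0.001]
wrist_force: [3.8, -1.7, -11.5]
gripper_width: 0.173
```

```bash
python3 st.py
```

```text
t 6.1 pos [ 0.5836 -0.1237  0.2328] F [  3.8  -1.7 -11.5] T [-0.17 -0.76 -0.  ] w 0.173
x [-0.9921  0.1256  0.0012] z [-0.0011  0.001  -1.    ] yaw -7.22 j [-0.396  0.396  1.519  0.     1.228 -1.841]
to grasp, tool units [0.024 0.003 0.553] grasp pt [ 0.5835 -0.1236  0.1788]
```

>>> jog_arm(moves=[{"tx":0.0,"ty":0.0,"tz":0.0,"ax":0.0,"ay":0.0,"az":0.8,"grip":0.0},{"tx":0.0,"ty":0.0,"tz":0.0,"ax":0.0,"ay":0.0,"az":0.8,"grip":0.0},{"tx":0.0,"ty":0.0,"tz":0.0,"ax":0.0,"ay":0.0,"az":0.8,"grip":0.0},{"tx":0.0,"ty":0.0,"tz":0.0,"ax":0.0,"ay":0.0,"az":0.8,"grip":0.0},{"tx":0.0,"ty":0.0,"tz":0.0,"ax":0.0,"ay":0.0,"az":0.8,"grip":0.0},{"tx":0.0,"ty":0.0,"tz":0.0,"ax":0.0,"ay":0.0,"az":0.8,"grip":0.0},{"tx":0.0,"ty":0.0,"tz":0.0,"ax":0.0,"ay":0.0,"az":0.8,"grip":0.0},{"tx":0.0,"ty":0.0,"tz":0.0,"ax":0.0,"ay":0.0,"az":0.8,"grip":0.0}])

```text
time_s: 6.9
eef_pos: [0.5835, -0.1237, 0.2322]
ee_rot: [0.291, 0.957, 0.0, -0.001]
wrist_force: [4.0, -0.5, -11.1]
gripper_width: 0.177
```

```bash
python3 st.py; python3 - <<'E'
from h import *
cv2.imwrite("pics/w4.png",read_camera("wrist"))
cv2.imwrite("pics/s4.png",read_camera("scene"))
E
```

```text
t 6.9 pos [ 0.5835 -0.1237  0.2322] F [  4.   -0.5 -11.1] T [-0.26 -0.78  0.04] w 0.177
x [-0.8304  0.5571  0.0016] z [-1.5e-03  7.0e-04 -1.0e+00] yaw -33.86 j [-0.396  0.396  1.52   0.     1.227 -1.376]
to grasp, tool units [ 0.021 -0.005  0.527] grasp pt [ 0.5835 -0.1237  0.1782]
```

View pics/w4.png

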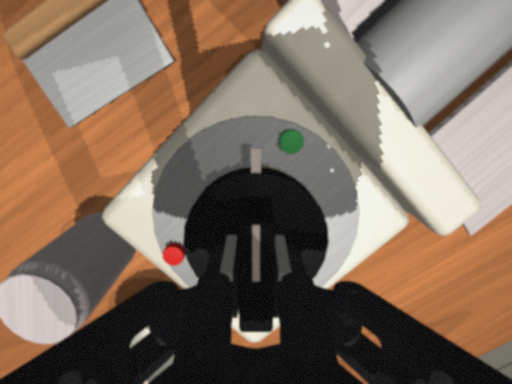

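View pics/s4.png

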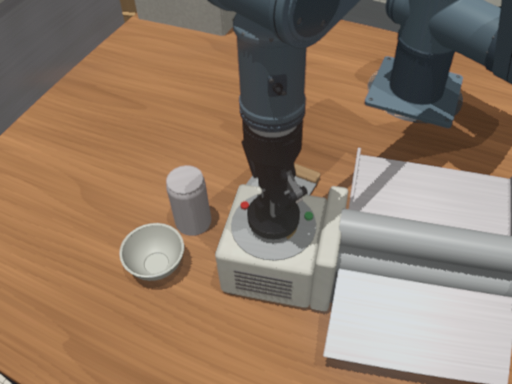

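>>> jog_arm(moves=[{"tx":0.0,"ty":0.0,"tz":0.06,"ax":0.0,"ay":0.0,"az":0.25,"grip":0.0},{"tx":0.0,"ty":0.0,"tz":0.04,"ax":0.0,"ay":0.0,"az":0.0,"grip":0.0}])

```text
time_s: 7.2
eef_pos: [0.5835, -0.1237, 0.2297]
ee_rot: [0.298, 0.955, 0.0, -0.001]
wrist_force: [3.1, -1.0, -10.5]
gripper_width: 0.173
```

```bash
python3 st.py
```

```text
t 7.2 pos [ 0.5835 -0.1237  0.2297] F [  3.1  -1.  -10.5] T [-0.21 -0.62 -0.04] w 0.173
x [-0.8223  0.5691  0.0015] z [-1.4e-03  6.0e-04 -1.0e+00] yaw -34.68 j [-0.396  0.398  1.523 -0.     1.221 -1.361]
to grasp, tool units [ 0.021 -0.005  0.43 ] grasp pt [ 0.5834 -0.1237  0.1757]
```

>>> jog_arm(moves=[{"tx":0.0,"ty":0.0,"tz":0.04,"ax":0.0,"ay":0.0,"az":0.0,"grip":0.0}])

```text
time_s: 7.3
eef_pos: [0.5835, -0.1237, 0.2288]
ee_rot: [0.298, 0.955, 0.0, -0.001]
wrist_force: [3.4, -1.0, -9.8]
gripper_width: 0.173
```

>>> jog_arm(moves=[{"tx":0.0,"ty":0.0,"tz":0.02,"ax":0.0,"ay":0.0,"az":0.0,"grip":0.0}])

```text
time_s: 7.4
eef_pos: [0.5835, -0.1237, 0.2283]
ee_rot: [0.298, 0.955, 0.0, -0.001]
wrist_force: [3.4, 0.9, -7.5]
gripper_width: 0.18
```

```bash
python3 st.py
```

```text
t 7.4 pos [ 0.5835 -0.1237  0.2283] F [ 3.4  0.9 -7.5] T [-0.12 -0.58 -0.06] w 0.18
x [-0.8229  0.5681  0.0013] z [-1.2e-03  5.0e-04 -1.0e+00] yaw -34.62 j [-0.396  0.4    1.525 -0.     1.218 -1.362]
to grasp, tool units [ 0.022 -0.005  0.371] grasp pt [ 0.5835 -0.1237  0.1743]
```

The pin touches the metal at TCP z = 0.2283, at 8 mm lift as expected. I'll drag lightly in small steps and watch for a drop.

>>> jog_arm(moves=[{"tx":0.0,"ty":0.0,"tz":0.01,"ax":0.0,"ay":0.0,"az":0.25,"grip":0.0}])

```text
time_s: 7.5
eef_pos: [0.5835, -0.1237, 0.2283]
ee_rot: [0.306, 0.952, 0.0, -0.001]
wrist_force: [2.5, -0.3, -7.2]
gripper_width: 0.177
```

>>> jog_arm(moves=[{"tx":0.0,"ty":0.0,"tz":0.01,"ax":0.0,"ay":0.0,"az":0.25,"grip":0.0}])

```text
time_s: 7.6
eef_pos: [0.5835, -0.1237, 0.2283]
ee_rot: [0.315, 0.949, -0.0, -0.0]
wrist_force: [2.4, -0.2, -9.0]
gripper_width: 0.175
```

>>> jog_arm(moves=[{"tx":0.0,"ty":0.0,"tz":0.01,"ax":0.0,"ay":0.0,"az":0.25,"grip":0.0}])

```text
time_s: 7.7
eef_pos: [0.5835, -0.1237, 0.2283]
ee_rot: [0.324, 0.946, -0.0, -0.0]
wrist_force: [3.4, -1.0, -8.0]
gripper_width: 0.177
```

```bash
python3 st.py
```

```text
t 7.7 pos [ 0.5835 -0.1237  0.2283] F [ 3.4 -1.  -8. ] T [-0.1  -0.45  0.01] w 0.177
x [-0.7902  0.6128  0.0008] z [-8.e-04  2.e-04 -1.e+00] yaw -37.79 j [-0.396  0.399  1.526 -0.     1.217 -1.307]
to grasp, tool units [ 0.021 -0.006  0.371] grasp pt [ 0.5835 -0.1237  0.1743]
```

>>> jog_arm(moves=[{"tx":0.0,"ty":0.0,"tz":0.03,"ax":0.0,"ay":0.0,"az":0.25,"grip":0.0}])

```text
time_s: 7.8
eef_pos: [0.5836, -0.1238, 0.2281]
ee_rot: [0.333, 0.943, -0.0, -0.0]
wrist_force: [0.9, 0.4, -2.3]
gripper_width: 0.177
```

>>> jog_arm(moves=[{"tx":0.0,"ty":0.0,"tz":0.03,"ax":0.0,"ay":0.0,"az":0.25,"grip":0.0}])

```text
time_s: 7.9
eef_pos: [0.5835, -0.1238, 0.2281]
ee_rot: [0.342, 0.94, -0.0, 0.0]
wrist_force: [1.0, -0.4, -1.3]
gripper_width: 0.174
```

>>> jog_arm(moves=[{"tx":0.0,"ty":0.0,"tz":0.02,"ax":0.0,"ay":0.0,"az":0.25,"grip":0.0}])

```text
time_s: 8.0
eef_pos: [0.5835, -0.1237, 0.2281]
ee_rot: [0.35, 0.937, -0.0, 0.0]
wrist_force: [1.7, 0.7, -3.3]
gripper_width: 0.175
```

>>> jog_arm(moves=[{"tx":0.0,"ty":0.0,"tz":0.02,"ax":0.0,"ay":0.0,"az":0.25,"grip":0.0}])

```text
time_s: 8.1
eef_pos: [0.5835, -0.1237, 0.2281]
ee_rot: [0.359, 0.933, -0.0, 0.0]
wrist_force: [1.1, 0.3, -1.4]
gripper_width: 0.177
```

>>> jog_arm(moves=[{"tx":0.0,"ty":0.0,"tz":0.02,"ax":0.0,"ay":0.0,"az":0.25,"grip":0.0}])

```text
time_s: 8.2
eef_pos: [0.5835, -0.1238, 0.2281]
ee_rot: [0.368, 0.93, -0.0, 0.001]
wrist_force: [0.3, 0.5, -0.2]
gripper_width: 0.176
```

>>> jog_arm(moves=[{"tx":0.0,"ty":0.0,"tz":0.02,"ax":0.0,"ay":0.0,"az":0.25,"grip":0.0}])

```text
time_s: 8.3
eef_pos: [0.5834, -0.1238, 0.228]
ee_rot: [0.377, 0.926, -0.0, 0.001]
wrist_force: [0.5, 0.2, 0.9]
gripper_width: 0.175
```

```bash
python3 st.py
```

```text
t 8.3 pos [ 0.5834 -0.1238  0.228 ] F [0.5 0.2 0.9] T [0.16 0.26 0.23] w 0.175
x [-0.7159  0.6982 -0.0017] z [ 0.0011 -0.0013 -1.    ] yaw -44.28 j [-3.960e-01  3.980e-01  1.528e+00 -1.000e-03  1.214e+00 -1.193e+00]
to grasp, tool units [ 0.02  -0.005  0.361] grasp pt [ 0.5835 -0.1238  0.174 ]
```

>>> jog_arm(moves=[{"tx":0.0,"ty":0.0,"tz":0.0,"ax":0.0,"ay":0.0,"az":0.25,"grip":0.0}])

```text
time_s: 8.4
eef_pos: [0.5834, -0.1237, 0.2282]
ee_rot: [0.386, 0.923, -0.0, 0.001]
wrist_force: [0.8, -0.5, -1.9]
gripper_width: 0.175
```

>>> jog_arm(moves=[{"tx":0.0,"ty":0.0,"tz":0.01,"ax":0.0,"ay":0.0,"az":0.25,"grip":0.0}])

```text
time_s: 8.5
eef_pos: [0.5834, -0.1238, 0.228]
ee_rot: [0.394, 0.919, -0.0, 0.001]
wrist_force: [0.3, 0.8, 0.4]
gripper_width: 0.177
```

>>> jog_arm(moves=[{"tx":0.0,"ty":0.0,"tz":0.0,"ax":0.0,"ay":0.0,"az":0.25,"grip":0.0}])

```text
time_s: 8.6
eef_pos: [0.5834, -0.1237, 0.2281]
ee_rot: [0.403, 0.915, -0.0, 0.001]
wrist_force: [0.4, 0.7, 0.1]
gripper_width: 0.182
```

>>> jog_arm(moves=[{"tx":0.0,"ty":0.0,"tz":0.01,"ax":0.0,"ay":0.0,"az":0.25,"grip":0.0}])

```text
time_s: 8.7
eef_pos: [0.5834, -0.1237, 0.228]
ee_rot: [0.412, 0.911, -0.0, 0.001]
wrist_force: [-0.4, -0.2, 1.7]
gripper_width: 0.176
```

>>> jog_arm(moves=[{"tx":0.0,"ty":0.0,"tz":-0.01,"ax":0.0,"ay":0.0,"az":0.25,"grip":0.0}])

```text
time_s: 8.8
eef_pos: [0.5834, -0.1237, 0.2282]
ee_rot: [0.421, 0.907, -0.0, 0.001]
wrist_force: [1.0, 0.8, -3.1]
gripper_width: 0.178
```

>>> jog_arm(moves=[{"tx":0.0,"ty":0.0,"tz":0.01,"ax":0.0,"ay":0.0,"az":0.25,"grip":0.0}])

```text
time_s: 8.9
eef_pos: [0.5834, -0.1238, 0.228]
ee_rot: [0.429, 0.903, -0.0, 0.001]
wrist_force: [0.0, -0.1, 2.0]
gripper_width: 0.174
```

```bash
python3 st.py
```

```text
t 8.9 pos [ 0.5834 -0.1238  0.228 ] F [ 0.  -0.1  2. ] T [0.18 0.25 0.29] w 0.174
x [-0.6317  0.7752 -0.0019] z [ 0.0013 -0.0014 -1.    ] yaw -50.82 j [-3.960e-01  3.980e-01  1.528e+00 -1.000e-03  1.213e+00 -1.079e+00]
to grasp, tool units [ 0.018 -0.005  0.36 ] grasp pt [ 0.5834 -0.1238  0.174 ]
```

>>> jog_arm(moves=[{"tx":0.0,"ty":0.0,"tz":-0.01,"ax":0.0,"ay":0.0,"az":0.25,"grip":0.0}])

```text
time_s: 9.0
eef_pos: [0.5834, -0.1237, 0.2281]
ee_rot: [0.438, 0.899, -0.0, 0.001]
wrist_force: [0.7, 1.2, -2.5]
gripper_width: 0.175
```

>>> jog_arm(moves=[{"tx":0.0,"ty":0.0,"tz":0.01,"ax":0.0,"ay":0.0,"az":0.25,"grip":0.0}])

```text
time_s: 9.1
eef_pos: [0.5834, -0.1237, 0.228]
ee_rot: [0.446, 0.895, -0.0, 0.001]
wrist_force: [0.1, 0.6, 2.8]
gripper_width: 0.175
```

>>> jog_arm(moves=[{"tx":0.0,"ty":0.0,"tz":-0.01,"ax":0.0,"ay":0.0,"az":0.25,"grip":0.0}])

```text
time_s: 9.2
eef_pos: [0.5833, -0.1237, 0.2281]
ee_rot: [0.455, 0.891, -0.0, 0.001]
wrist_force: [1.1, 0.2, -1.8]
gripper_width: 0.177
```

>>> jog_arm(moves=[{"tx":0.0,"ty":0.0,"tz":0.01,"ax":0.0,"ay":0.0,"az":0.25,"grip":0.0}])

```text
time_s: 9.3
eef_pos: [0.5834, -0.1238, 0.228]
ee_rot: [0.463, 0.886, -0.0, 0.001]
wrist_force: [0.1, 0.0, 2.3]
gripper_width: 0.178
```

>>> jog_arm(moves=[{"tx":0.0,"ty":0.0,"tz":-0.01,"ax":0.0,"ay":0.0,"az":0.25,"grip":0.0}])

```text
time_s: 9.4
eef_pos: [0.5833, -0.1237, 0.2281]
ee_rot: [0.472, 0.882, -0.0, 0.001]
wrist_force: [0.5, -0.3, -0.7]
gripper_width: 0.172
```

>>> jog_arm(moves=[{"tx":0.0,"ty":0.0,"tz":0.01,"ax":0.0,"ay":0.0,"az":0.25,"grip":0.0}])

```text
time_s: 9.5
eef_pos: [0.5834, -0.1238, 0.2279]
ee_rot: [0.48, 0.877, -0.0, 0.001]
wrist_force: [-0.1, -0.6, 2.3]
gripper_width: 0.174
```

```bash
python3 st.py
```

```text
t 9.5 pos [ 0.5834 -0.1238  0.2279] F [-0.1 -0.6  2.3] T [0.25 0.14 0.21] w 0.174
x [-0.5391  0.8422 -0.0018] z [ 0.0011 -0.0014 -1.    ] yaw -57.37 j [-3.960e-01  3.980e-01  1.528e+00 -1.000e-03  1.214e+00 -9.650e-01]
to grasp, tool units [ 0.018 -0.006  0.357] grasp pt [ 0.5834 -0.1239  0.1739]
```

>>> jog_arm(moves=[{"tx":0.0,"ty":0.0,"tz":-0.01,"ax":0.0,"ay":0.0,"az":0.25,"grip":0.0}])

```text
time_s: 9.6
eef_pos: [0.5833, -0.1237, 0.2281]
ee_rot: [0.488, 0.873, -0.0, 0.001]
wrist_force: [0.9, 0.4, -2.0]
gripper_width: 0.177
```

>>> jog_arm(moves=[{"tx":0.0,"ty":0.0,"tz":0.01,"ax":0.0,"ay":0.0,"az":0.25,"grip":0.0}])

```text
time_s: 9.7
eef_pos: [0.5833, -0.1238, 0.2279]
ee_rot: [0.497, 0.868, -0.0, 0.001]
wrist_force: [0.2, 0.4, 1.0]
gripper_width: 0.174
```

>>> jog_arm(moves=[{"tx":0.0,"ty":0.0,"tz":-0.01,"ax":0.0,"ay":0.0,"az":0.25,"grip":0.0}])

```text
time_s: 9.8
eef_pos: [0.5833, -0.1237, 0.228]
ee_rot: [0.505, 0.863, -0.0, 0.001]
wrist_force: [0.9, -0.3, -2.1]
gripper_width: 0.173
```

>>> jog_arm(moves=[{"tx":0.0,"ty":0.0,"tz":0.01,"ax":0.0,"ay":0.0,"az":0.25,"grip":0.0}])

```text
time_s: 9.9
eef_pos: [0.5833, -0.1238, 0.2278]
ee_rot: [0.513, 0.858, -0.0, 0.001]
wrist_force: [0.2, 0.7, 1.6]
gripper_width: 0.177
```

>>> jog_arm(moves=[{"tx":0.0,"ty":0.0,"tz":-0.01,"ax":0.0,"ay":0.0,"az":0.25,"grip":0.0}])

```text
time_s: 10.0
eef_pos: [0.5833, -0.1238, 0.2279]
ee_rot: [0.521, 0.853, -0.0, 0.001]
wrist_force: [0.4, 0.3, -1.5]
gripper_width: 0.173
```

>>> jog_arm(moves=[{"tx":0.0,"ty":0.0,"tz":0.01,"ax":0.0,"ay":0.0,"az":0.25,"grip":0.0}])

```text
time_s: 10.1
eef_pos: [0.5833, -0.1237, 0.2276]
ee_rot: [0.529, 0.848, -0.0, 0.001]
wrist_force: [0.2, -0.5, 0.3]
gripper_width: 0.176
```

```bash
python3 st.py
```

```text
t 10.1 pos [ 0.5833 -0.1237  0.2276] F [ 0.2 -0.5  0.3] T [0.12 0.14 0.18] w 0.176
x [-0.4395  0.8982 -0.0014] z [ 8.0e-04 -1.2e-03 -1.0e+00] yaw -63.93 j [-3.960e-01  3.990e-01  1.529e+00 -1.000e-03  1.213e+00 -8.500e-01]
to grasp, tool units [ 0.014 -0.007  0.343] grasp pt [ 0.5833 -0.1238  0.1736]
```

>>> jog_arm(moves=[{"tx":0.0,"ty":0.0,"tz":0.01,"ax":0.0,"ay":0.0,"az":0.0,"grip":0.0}])

```text
time_s: 10.2
eef_pos: [0.5834, -0.1237, 0.2274]
ee_rot: [0.53, 0.848, -0.0, 0.001]
wrist_force: [0.3, 1.0, 0.4]
gripper_width: 0.175
```

>>> jog_arm(moves=[{"tx":0.0,"ty":0.0,"tz":0.0,"ax":0.0,"ay":0.0,"az":0.2,"grip":0.0}])

```text
time_s: 10.3
eef_pos: [0.5833, -0.1237, 0.2273]
ee_rot: [0.536, 0.844, -0.0, 0.001]
wrist_force: [0.9, 0.4, -1.6]
gripper_width: 0.175
```

>>> jog_arm(moves=[{"tx":0.0,"ty":0.0,"tz":-0.01,"ax":0.0,"ay":0.0,"az":0.25,"grip":0.0}])

```text
time_s: 10.4
eef_pos: [0.5833, -0.1236, 0.2269]
ee_rot: [0.544, 0.839, -0.0, 0.0]
wrist_force: [2.7, -0.1, -10.3]
gripper_width: 0.176
```

>>> jog_arm(moves=[{"tx":0.0,"ty":0.0,"tz":0.0,"ax":0.0,"ay":0.0,"az":0.2,"grip":0.0}])

```text
time_s: 10.5
eef_pos: [0.5833, -0.1236, 0.226]
ee_rot: [0.55, 0.835, -0.0, 0.0]
wrist_force: [2.7, 0.1, -9.2]
gripper_width: 0.175
```

```bash
python3 st.py
```

```text
t 10.5 pos [ 0.5833 -0.1236  0.226 ] F [ 2.7  0.1 -9.2] T [-0.18 -0.6  -0.01] w 0.175
x [-3.939e-01  9.191e-01 -4.000e-04] z [ 1.e-04 -4.e-04 -1.e+00] yaw -66.8 j [-0.396  0.4    1.53  -0.     1.211 -0.8  ]
to grasp, tool units [ 0.008 -0.008  0.278] grasp pt [ 0.5833 -0.1236  0.172 ]
```

It dropped in: the load came back on the wrist (Fz −10 N), z is falling and the torque is near 0. I'll lower without turning.

>>> jog_arm(moves=[{"tx":0.0,"ty":0.0,"tz":0.03,"ax":0.0,"ay":0.0,"az":0.0,"grip":0.0}])

```text
time_s: 10.6
eef_pos: [0.5833, -0.1236, 0.2244]
ee_rot: [0.551, 0.835, -0.0, -0.0]
wrist_force: [2.2, -0.2, -6.6]
gripper_width: 0.173
```

>>> jog_arm(moves=[{"tx":0.0,"ty":0.0,"tz":0.03,"ax":0.0,"ay":0.0,"az":0.0,"grip":0.0}])

```text
time_s: 10.7
eef_pos: [0.5833, -0.1237, 0.223]
ee_rot: [0.551, 0.835, -0.0, -0.0]
wrist_force: [2.5, -0.8, -6.9]
gripper_width: 0.176
```

```bash
python3 st.py
```

```text
t 10.7 pos [ 0.5833 -0.1237  0.223 ] F [ 2.5 -0.8 -6.9] T [-0.18 -0.43  0.05] w 0.176
x [-3.928e-01  9.196e-01  2.000e-04] z [-6.e-04 -0.e+00 -1.e+00] yaw -66.87 j [-0.396  0.404  1.533 -0.     1.206 -0.799]
to grasp, tool units [ 0.013 -0.009  0.162] grasp pt [ 0.5833 -0.1237  0.169 ]
```

>>> jog_arm(moves=[{"tx":0.0,"ty":0.0,"tz":0.03,"ax":0.0,"ay":0.0,"az":0.0,"grip":0.0}])

```text
time_s: 10.8
eef_pos: [0.5834, -0.1237, 0.2219]
ee_rot: [0.551, 0.835, -0.0, -0.0]
wrist_force: [2.1, -0.3, -7.3]
gripper_width: 0.174
```

>>> jog_arm(moves=[{"tx":0.0,"ty":0.0,"tz":0.02,"ax":0.0,"ay":0.0,"az":0.0,"grip":0.0}])

```text
time_s: 10.9
eef_pos: [0.5834, -0.1237, 0.2212]
ee_rot: [0.551, 0.835, -0.0, -0.0]
wrist_force: [1.6, -0.5, -6.8]
gripper_width: 0.175
```

```bash
python3 st.py
```

```text
t 10.9 pos [ 0.5834 -0.1237  0.2212] F [ 1.6 -0.5 -6.8] T [-0.14 -0.41 -0.02] w 0.175
x [-3.929e-01  9.196e-01  6.000e-04] z [-1.1e-03  2.0e-04 -1.0e+00] yaw -66.87 j [-0.396  0.406  1.535 -0.     1.202 -0.799]
to grasp, tool units [ 0.014 -0.01   0.087] grasp pt [ 0.5833 -0.1237  0.1672]
```

>>> jog_arm(moves=[{"tx":0.0,"ty":0.0,"tz":0.015,"ax":0.0,"ay":0.0,"az":0.0,"grip":0.0}])

```text
time_s: 11.0
eef_pos: [0.5834, -0.1237, 0.2207]
ee_rot: [0.551, 0.835, -0.0, -0.001]
wrist_force: [2.8, -1.2, -6.8]
gripper_width: 0.178
```

>>> jog_arm(moves=[{"tx":0.0,"ty":0.0,"tz":0.015,"ax":0.0,"ay":0.0,"az":0.0,"grip":0.0}])

```text
time_s: 11.1
eef_pos: [0.5834, -0.1237, 0.2204]
ee_rot: [0.551, 0.835, -0.0, -0.0]
wrist_force: [1.6, 0.5, -4.1]
gripper_width: 0.173
```

This is at the seat height of 0.2204, and the load is coming off the wrist. I'll release now.

>>> jog_arm(moves=[{"tx":0.0,"ty":0.0,"tz":0.0,"ax":0.0,"ay":0.0,"az":0.0,"grip":0.0},{"tx":0.0,"ty":0.0,"tz":0.0,"ax":0.0,"ay":0.0,"az":0.0,"grip":0.3},{"tx":0.0,"ty":0.0,"tz":0.0,"ax":0.0,"ay":0.0,"az":0.0,"grip":0.5},{"tx":0.0,"ty":0.0,"tz":0.0,"ax":0.0,"ay":0.0,"az":0.0,"grip":0.5},{"tx":0.0,"ty":0.0,"tz":0.0,"ax":0.0,"ay":0.0,"az":0.0,"grip":0.5}])

```text
time_s: 11.6
eef_pos: [0.5836, -0.1241, 0.2237]
ee_rot: [0.551, 0.835, -0.0, 0.001]
wrist_force: [0.2, 0.2, -0.5]
gripper_width: 0.499
```

```bash
python3 st.py
```

```text
t 11.6 pos [ 0.5836 -0.1241  0.2237] F [ 0.2  0.2 -0.5] T [ 0.03 -0.02  0.03] w 0.499
x [-0.3931  0.9195 -0.0022] z [ 0.0018 -0.0016 -1.    ] yaw -66.85 j [-3.960e-01  4.020e-01  1.533e+00 -1.000e-03  1.204e+00 -8.000e-01]
to grasp, tool units [ 0.031 -0.014  0.187] grasp pt [ 0.5837 -0.1242  0.1697]
```

Released. I'll withdraw straight up and then check.

>>> jog_arm(moves=[{"tx":0.0,"ty":0.0,"tz":-0.4,"ax":0.0,"ay":0.0,"az":0.0,"grip":0.5},{"tx":0.0,"ty":0.0,"tz":-0.8,"ax":0.0,"ay":0.0,"az":0.0,"grip":0.5},{"tx":0.0,"ty":0.0,"tz":-0.8,"ax":0.0,"ay":0.0,"az":0.0,"grip":0.5},{"tx":0.0,"ty":0.0,"tz":-0.8,"ax":0.0,"ay":0.0,"az":0.0,"grip":0.5},{"tx":0.0,"ty":0.0,"tz":0.0,"ax":0.0,"ay":0.0,"az":0.0,"grip":0.5},{"tx":0.0,"ty":0.0,"tz":0.0,"ax":0.0,"ay":0.0,"az":0.0,"grip":0.5}])

```text
time_s: 12.2
eef_pos: [0.5834, -0.124, 0.2997]
ee_rot: [0.551, 0.835, -0.0, 0.002]
wrist_force: [-1.1, -0.1, -0.2]
gripper_width: 0.495
```

```bash
python3 st.py; python3 - <<'E'
from h import *
import pickle
p=camera_params("wrist"); im=read_camera("wrist"); pickle.dump(p,open("w5.pkl","wb"))
cv2.imwrite("pics/w5.png",im)
s=read_camera("side"); cv2.imwrite("pics/side5.png",cv2.resize(s[110:240,170:340],None,fx=4,fy=4,interpolation=cv2.INTER_CUBIC))
for b in blobs(masks(im)["green"],40): print(b,onz("wrist",b[1],.13,p))
E
```

```text
t 12.2 pos [ 0.5834 -0.124   0.2997] F [-1.1 -0.1 -0.2] T [-0.   -0.05 -0.03] w 0.495
x [-0.3931  0.9195 -0.0038] z [ 0.0036 -0.0026 -1.    ] yaw -66.85 j [-3.960e-01  3.420e-01  1.429e+00 -1.000e-03  1.366e+00 -8.000e-01]
to grasp, tool units [ 0.035 -0.013  3.228] grasp pt [ 0.5836 -0.1241  0.2457]
(np.int32(211), array([239.7, 123.9]), array([232, 116,  16,  17], dtype=int32)) [ 0.5505415  -0.07774335  0.13      ]
```

View pics/w5.png

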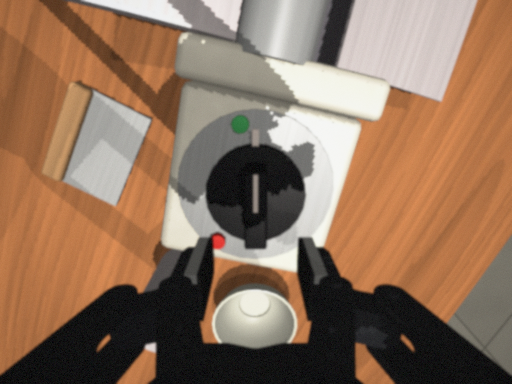

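View pics/side5.png

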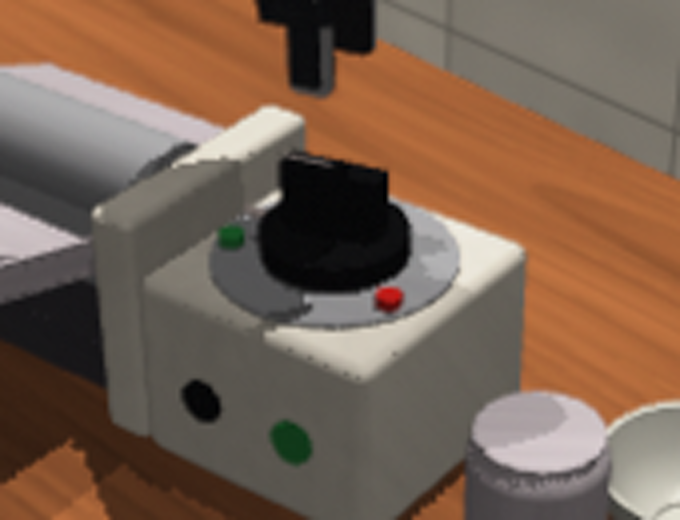

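```bash
python3 - <<'E'
from h import *
import pickle
p=pickle.load(open("w5.pkl","rb"))
g=np.array([.5505,-.0777]); t=onz("wrist",(255.3,129.5),.14,p)[:2]; print("tip",t,np.linalg.norm(t-g), "for z .13",onz("wrist",(255.3,129.5),.13,p))
q=camera_params("side"); d=np.array([q["k1"],0,0,0,0.])
def pr(X): return cv2.projectPoints(np.array([X],float),cv2.Rodrigues(q["R"])[0],q["t"],q["intrinsics"],d)[0].ravel()
def bar(yaw,z,c=(.5835,-.1237)):
    u=np.array([np.cos(yaw),np.sin(yaw)]); v=np.array([-u[1],u[0]])
    P=[pr([*(np.array(c)+a*.028*u+b*.008*v),z]) for a in (1,-1) for b in (1,-1)]
    return min(x[1] for x in P), max(x[1] for x in P), min(x[0] for x in P),max(x[0] for x in P)
def top(im):
    m=masks(im)["black"]; s=np.zeros_like(m); s[138:190,225:285]=1
    b=max(blobs(m&s),key=lambda b:b[0]); return b[2]
print("before: seen",top(cv2.imread("pics/side0.png")),"pred z.176",bar(np.radians(187),.176))
im=read_camera("side"); cv2.imwrite("pics/side6.png",im)
print("now: seen",top(im),"pred .176",bar(np.radians(113.2),.176),".184",bar(np.radians(113.2),.184))
E
```

```text
tip [ 0.56273532 -0.0759682 ] 0.012357275349402798 for z .13 [ 0.56319638 -0.0769667   0.13      ]
before: seen [235 146  37  37] pred z.176 (np.float64(144.36957769849215), np.float64(157.25084350039307), np.float64(240.95754507236154), np.float64(265.0372854673064))
now: seen [234 150  38  33] pred .176 (np.float64(146.2539573581897), np.float64(155.22734300854955), np.float64(239.06100046239985), np.float64(267.3526690508344)) .184 (np.float64(142.82706087753505), np.float64(151.73229530751942), np.float64(238.93907608943414), np.float64(267.3581406515632))
```

The disc's lower rim is at row 183 in the side view, the same as when the knob was seated at the start. The tip-to-button distance is about 12 mm, and shaker, bowl and scraper look undisturbed. I'm handing in.

```bash
python3 -c "
from cell import *
print(finish_job())"
```

```text
the job is handed in; nothing more can be done
None
```

The selector is set to the green button: the knob is down in the notch there, released, and the arm is clear above it. I handed the job in at about 12.3 s; it reports no verdict.

**What I did:**
- I found the axis at about (0.583, −0.1235), gripped the bar and lifted it about 11–12.7 mm.
- I turned it clear to about −45°, then let the pin rest lightly on the metal and moved on in roughly 1° steps.
- Going by wrist force plus the spring, I kept the load on the metal to about 13 N at most.
- The pin dropped at about −78°, roughly 13° past the button. I then lowered it without turning and let go.

**Last checks:**
- **Seated:** the gripper was back at its starting grip height (0.2204 m) when I let go. The disc's lower rim in the side view is at row 183, as at the start.
- **Pointer:** the tip is about 12 mm from the green button's centre; the limit is 22 mm.
- **Released:** the wrist force is about 1 N or less, and the gripper is open and about 75 mm higher than at release.
- **Shaker, bowl and scraper:** they look undisturbed by eye; I did not measure them.

**Weak or disagreeing checks:**
- **Height by bar top:** the bar's top edge in the side view was 2–4 px lower than predicted. That fits a seated knob, since a raised one would be higher, but it is not a precise height.
- **Gripper creep:** the gripper sank about 1 mm while dragging, just before the drop, probably from the pads slipping on the bar. The grip height at release is therefore only good to about 1 mm.

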